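Stand a chocolate egg on end and set it in the display tray

TASK

The hollow chocolate egg lying on the wooden saddle has to join the other two in the display tray. Lay it in the lowered cradle of the tipping rest with its flat foot towards the foot plate, let go and press the rest's tab right down so that the egg is stood up; then take the standing egg again and set it upright, foot down, in the tray's empty pocket. The shell is fragile: do not squeeze it hard, drop it or press it into the tray, and leave the other two eggs as they are.

Things in the scene. Friction and masses are not known exactly. Their poses are not given: they have to be found in the camera images.
- egg: the dark chocolate egg to handle, 64 mm long, 46 mm thick, 60 g, round about its z axis. Origin at the centre of the flat foot (20 mm across) at the blunt end; z runs to the pointed end. From 24 to 32 mm above the foot the side is a straight belt 46 mm across (grip there), below and above it tapers. It starts lying on the saddle
- egg_mid (a point): point on the egg's axis 28 mm from the foot (middle of the belt), same axes as the egg. The shell breaks when it is squeezed with much over 60 N a finger, falls freely more than about 8 mm, or is pressed on the tray with over 15 N
- saddle: small dark wooden rest (62 x 32 mm, fixed) on which the egg first lies on two rails, narrower than the egg: fingers pass down on both sides, to the counter if need be. Origin under its centre; the egg lies along its x axis, pointed end to +x, the middle of its belt above the origin, its axis 40 mm above the counter
- tipper: tipping rest, fixed: dark wooden base 150 x 72 mm, 12 mm thick, with two posts (over y = -30 to 30 mm, 83 mm high) that carry a lighter wooden cradle. Origin under the centre of the base; hinge axis along its y, above the origin, 80 mm up. The cradle's trough reaches from the hinge to +x, its tab to -x
- cradle (a joint): turn of the cradle, rad: 0 = lowered (egg lies, pointed end to the tipper's +x and 8 degrees up), 1.379 = fully tipped, at the stop (egg stands on the foot plate, leaning 3 degrees to the tipper's +x against the rails). Grows when the tab is pressed down; stiff hinge, stays where it is left; about 1.5 N on the tab turns it
- cradle_seat (a point): where egg_mid belongs in the cradle, moving with it: lowered 40 mm to the tipper's +x of the hinge, 86 mm above the counter; tipped 2 mm to +x, 120 mm up. Two rails (28 mm wide over all) carry the egg 22 mm from its axis; the foot plate (44 x 36 mm) is 28 mm from this point, on the hinge's side. Fingers can close on the egg along the tipper's y, lying or standing
- cradle_hinge (a point): point on the cradle's hinge axis, 80 mm above the counter
- cradle_tab (a point): centre of the upper face of the tab (plate 34 x 40 mm, 70 mm from the hinge): lowered 53 mm to the tipper's -x of the hinge, 126 mm above the counter, sloping; pressed right down 38 mm above the counter. Pushing straight down 58 mm to -x of the hinge stays on the tab all the way
- tray: light wooden display tray, fixed, 212 x 66 mm, 14 mm thick, with three round dimples along its x, at x = -72, 0, 72 mm: 42 mm wide, 9 mm deep, flat floor 5 mm above the counter, edge bevelled 3 mm. Origin under its centre. An egg in a dimple has its belt's middle 33 mm and its top 69 mm above the counter. Grip across the row, along the tray's y: the next egg is 72 mm away
- liner: flat white paper disc, 26 mm wide, on the floor of the one empty dimple (any of the three); origin at the dimple's centre, 5 mm above the counter
- neighbour_a: one of two like eggs that stand in the other dimples; origin at the foot
- neighbour_b: the other egg standing in the tray; origin at the foot
- neighbour_a_mid (a point): middle of that egg's belt, 28 mm above its foot
- neighbour_b_mid (a point): middle of that egg's belt, 28 mm above its foot

How it is judged:
By the outcome, as a careful person would: the job done as asked, in the order asked, and still so for the second after the job is handed in, with the robot touching nothing.
It also fails if it takes over 64 s, if anything falls off the work surface, if the arm or the gripper's body presses on something with over 40 N, if the wrist force passes 120 N, or if a joint passes its speed limit or range.

ROBOT

A 6-joint arm with a two-finger parallel gripper is mounted at the origin on a cart in front of the work surface, level with it; the furniture and walls round the work are solid. World frame = base frame: x ahead of the robot, y to its left, z up, the work surface at z = 0. Lengths are in m, angles in rad, forces in N, time in s.
With the tool pointing down it reaches from about 0.3 to 0.75 m from the base axis. Payload 8.5 kg.
Tool frame: the origin (TCP) lies midway between the tips of the shut fingers; the grasp point (between the pads) lies 19 mm behind it; z points along the fingers, y is the direction in which the jaws open and shut (so a half turn about z gives the same grasp; the last joint's range is limited). The gripper opens to 88 mm and grips with 3 to 60 N. Pads are 18 mm wide; open, the fingers measure 123 mm over their backs; the gripper's body (75 mm by 187 mm) begins 45 mm behind the grasp point.
Start: joints at [1.104, 0.381, 1.297, -0, 1.464, -0.215], TCP at [0.137, 0.533, 0.239] pointing down, gripper open.
Joint ranges: [-3.11, 3.11], [-0.89, 2.33], [0.22, 2.48], [-1.42, 4.56], [0.17, 2.85], [-2.88, 2.88]. Speed limits (rad/s): [2.39, 2.39, 3.14, 3.14, 3.14, 3.14].

INTERFACE

Orientations are given as a unit quaternion [w, x, y, z].
In Python, from workcell import ctrl, fingers, ik, monitor, eyes, order gives the robot as it stands. Calls block until the motion is done:
- ctrl.reach(position, orientation): joint-space move of the TCP to a pose.
- ctrl.movel(position, rotation=None, rate=0.15): straight line of the TCP; rotation=None keeps the orientation; rate is the mean speed in m/s.
- ctrl.set_joints(angles): joint-space move.
- fingers.ungrasp() and fingers.grab(squeeze=None): open the fingers fully, or close them until they stop; squeeze is the grip in N (None keeps the last).
- ctrl.pause(seconds).
- ik(position, orientation): joint angles nearest the present ones, or None.
- monitor.read_state(): the state.
- eyes.read_camera(name): name is "scene" or "top"; returns a dict with "image" (384x512x3 uint8, red, green, blue), "camera_matrix" (3x3 intrinsics, pixels), "origin" and "attitude" of the camera in the world. Camera axes: x right, y up, looking along -z (the intrinsics and any distortion apply to the point x, -y, -z); pixel columns grow to the right and rows downward; lengths in m; the calibration is good to about 2 mm. A picture is of the moment at which its call begins. There is no depth.
A pose or a line that the arm cannot do raises ctrl.IKError and nothing moves.
- order.close_job(): hands the job in, once; it reports no verdict.
The state is a dict: "time": time; "joint_pos": joint angles; "dq": joint speeds; "effort": joint torques, N m; "tcp_pos": TCP position; "tcp_rot": TCP orientation; "wrist_force": force on the tool from outside, world axes, zero at the start; "moment": the same for the moment, N m; "opening": finger opening in m.
Only numpy, scipy, OpenCV 4.12 (cv2) and the standard library are available. Lean on these libraries where they do the work, as an engineer would, in place of code of your own. Each camera call takes 0.05 s, during which the arm holds its last target.

## Working session

There is one attempt and no reset: what is moved stays moved. The work goes in short steps, each a Python script; the robot and the scene stay as the last script left them, time stands still between calls to the robot, and variables do not carry over. Pictures are saved under pics/ and viewed, and the job is handed in when it is done.

```bash
ls; mkdir -p pics; python3 - <<'E'
from workcell import eyes, monitor
import cv2, numpy as np
for n in ("scene","top"):
    c=eyes.read_camera(n); cv2.imwrite(f"pics/{n}0.png",cv2.resize(c["image"][:,:,::-1],(800,600),interpolation=cv2.INTER_CUBIC))
    np.savez(f"{n}0.npz",**{k:np.array(v) for k,v in c.items()})
    print(n,{k:(np.array(v).tolist() if k!="image" else 0) for k,v in c.items()})
print(monitor.read_state())
E
```

```text
pics
scene {'image': 0, 'camera_matrix': [[399.98871682960106, 0.0, 256.34436660322], [0.0, 399.98871682960106, 198.92283784986282], [0.0, 0.0, 1.0]], 'origin': [0.05670453486997805, -0.8024489146883672, 0.6764125605099983], 'attitude': [0.8463348791995098, 0.47750905292321766, -0.12209482181676963, -0.201978293666063]}
top {'image': 0, 'camera_matrix': [[415.94771959700756, 0.0, 252.2736176641672], [0.0, 415.94771959700756, 190.40347565105608], [0.0, 0.0, 1.0]], 'origin': [0.3753324207587362, 0.04137765396341302, 1.163998276827046], 'attitude': [-0.696206192704412, -0.03355391458073951, 0.0393712428396461, 0.7159755423850714]}
{'time': 0.1, 'joint_pos': array([ 1.10368841e+00,  3.81110899e-01,  1.29817304e+00,  1.76052560e-05,
        1.46356026e+00, -2.15303751e-01]), 'dq': array([ 1.37811398e-03, -2.30690774e-03, -3.45764807e-03,  1.60151199e-03,
        1.70651309e-03, -4.44900027e-05]), 'effort': array([ 3.83550607e-03, -4.38649178e+01, -2.24909520e+01,  7.13894027e-02,
        3.42584588e-02, -1.05101249e-04]), 'tcp_pos': array([0.13691911, 0.53242904, 0.23821304]), 'tcp_rot': array([-2.17644216e-04,  1.25570642e-01,  9.92084483e-01, -5.86766522e-04]), 'wrist_force': array([-0.27293916, -0.3479124 , -0.81027532]), 'moment': array([0.02192692, 0.0435763 , 0.02216216]), 'opening': 0.08840691560226147}
```

View pics/scene0.png

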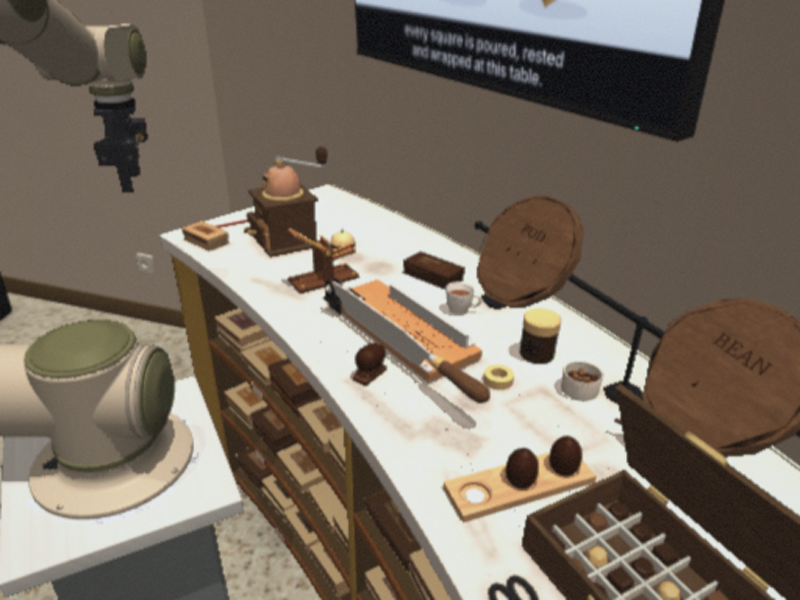

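View pics/top0.png

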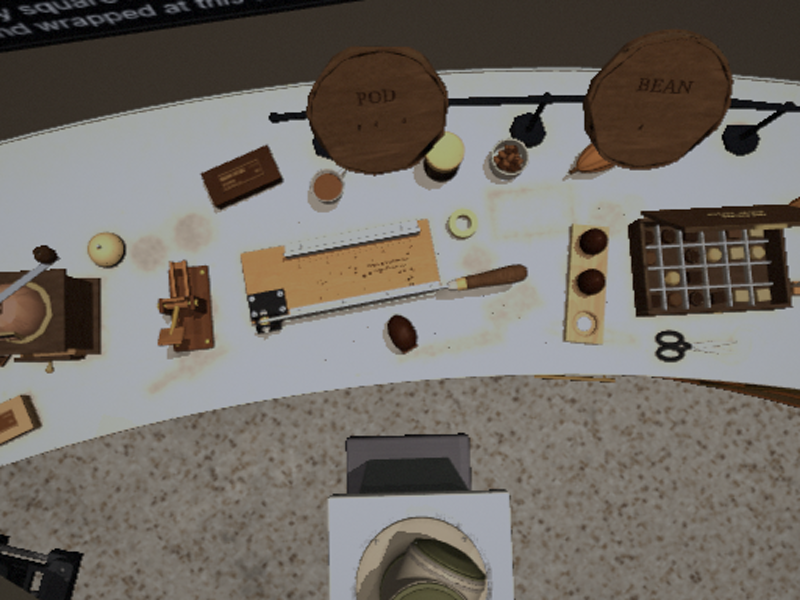

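The scene view shows the egg on its saddle at about (370,360), the tipper at (322,268), and the tray with its empty pocket and white liner at (473,494). In the top view they are at (402,335), (186,306) and (586,322). Next I'll zoom in.

```bash
cat > h.py <<'E'
import numpy as np, cv2
from scipy.spatial.transform import Rotation as R
def load(n): return dict(np.load(n+".npz"))
def rot(c): q=c["attitude"]; return R.from_quat([q[1],q[2],q[3],q[0]]).as_matrix()
def ray(c,u,v):
    K=c["camera_matrix"]; d=np.array([(u-K[0,2])/K[0,0],-(v-K[1,2])/K[1,1],-1.]); d=rot(c)@d
    return c["origin"],d/np.linalg.norm(d)
def onz(c,u,v,z):
    o,d=ray(c,u,v); return o+d*(z-o[2])/d[2]
def proj(c,p):
    K=c["camera_matrix"]; q=rot(c).T@(np.asarray(p)-c["origin"]); return np.array([K[0,2]-K[0,0]*q[0]/q[2],K[1,2]+K[1,1]*q[1]/q[2]])
def tri(c1,p1,c2,p2):
    o1,d1=ray(c1,*p1); o2,d2=ray(c2,*p2)
    t=np.linalg.lstsq(np.c_[d1,-d2],o2-o1,rcond=None)[0]
    a=o1+t[0]*d1;b=o2+t[1]*d2; return (a+b)/2,np.linalg.norm(a-b)
def crop(c,x0,y0,x1,y1,s,name):
    im=c["image"][y0:y1,x0:x1,::-1]; cv2.imwrite(f"pics/{name}.png",cv2.resize(im,None,fx=s,fy=s,interpolation=cv2.INTER_NEAREST))
E
python3 - <<'E'
from h import *
t=load("top0"); s=load("scene0")
ims=[]
def z(c,x0,y0,w,h,k): return cv2.resize(c["image"][y0:y0+h,x0:x0+w,::-1],None,fx=k,fy=k,interpolation=cv2.INTER_NEAREST)
a=np.hstack([z(t,95,155,50,75,8),z(t,355,135,50,75,8)]); cv2.imwrite("pics/ztop.png",a)
a=np.hstack([z(s,180,135,60,60,6.6),z(s,210,205,60,60,6.6)]); cv2.imwrite("pics/zsc1.png",a)
cv2.imwrite("pics/zsc2.png",np.hstack([z(s,280,270,110,65,5),z(t,240,195,37,65,5)]))
E
```

```text
(no output)
```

View pics/ztop.png

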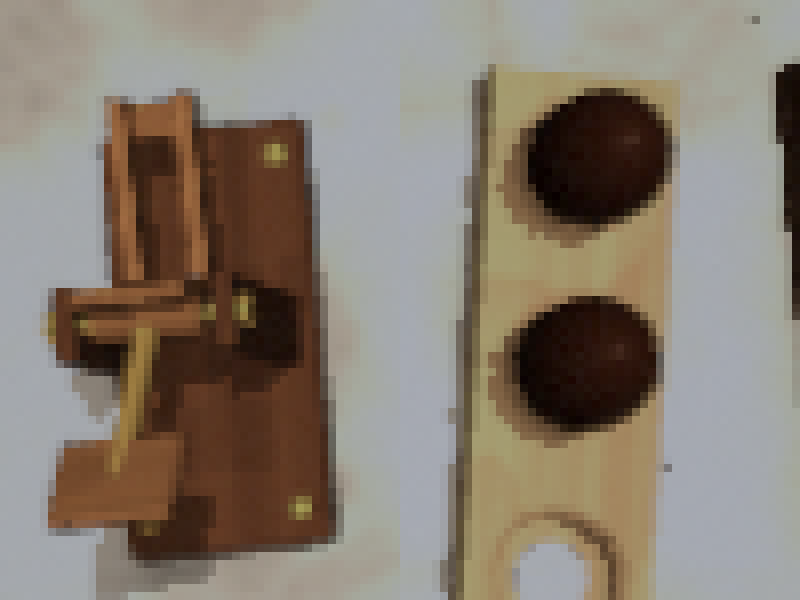

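View pics/zsc1.png

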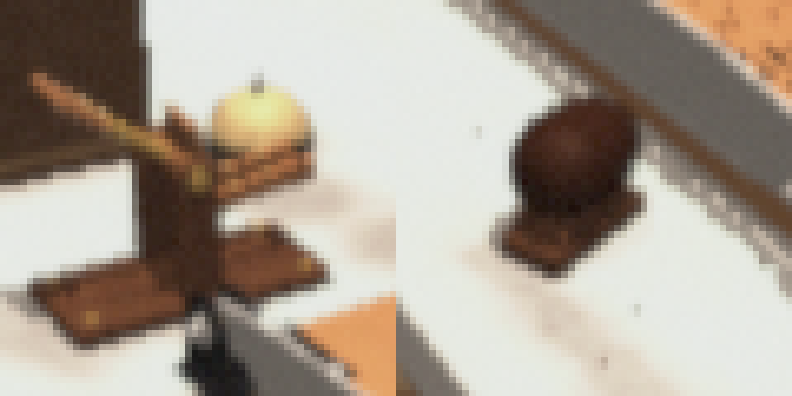

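View pics/zsc2.png

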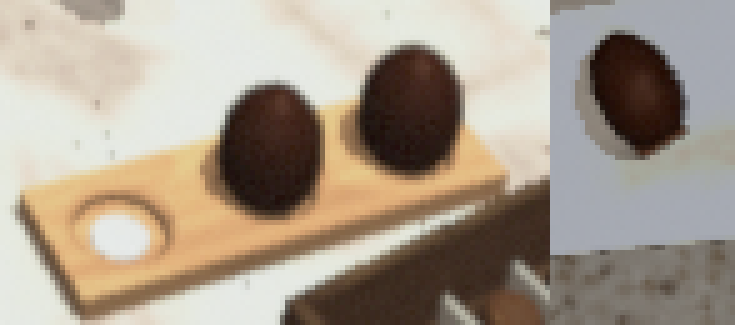

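The zooms confirm the layout. The tipper's trough points up in the top view (about world +x) and its tab points towards the robot. The empty pocket is the tray end nearest the robot. The saddle shows past the egg's lower-right end, so that should be the foot. Next I'll measure these.

```bash
python3 - <<'E'
from h import *
np.set_printoptions(precision=4,suppress=True)
t=load("top0"); s=load("scene0")
def comp(c,mask,u,v):
    n,l,st,ce=cv2.connectedComponentsWithStats(mask.astype(np.uint8)); 
    i=l[v,u]; return l==i, st[i]
def info(c,x0,y0,x1,y1):
    im=c["image"].astype(int); 
    return im
# egg top
im=t["image"].astype(int); hsv=cv2.cvtColor(t["image"],cv2.COLOR_RGB2HSV)
m=(im.max(2)<75)
roi=np.zeros_like(m); roi[195:240,240:275]=1
e,st=comp(t,m&roi,256,213); print("egg top",st)
ys,xs=np.nonzero(e); P=np.array([onz(t,x,y,0.04)[:2] for x,y in zip(xs,ys)])
c=P.mean(0); w,V=np.linalg.eigh(np.cov((P-c).T)); ax=V[:,1]; a=(P-c)@ax; b=(P-c)@V[:,0]
print("centroid",c,"ax",ax,"ang",np.degrees(np.arctan2(ax[1],ax[0])),"ext",a.min(),a.max(),b.min(),b.max(),"skew",(a**3).mean()/a.std()**3)
for lo in np.arange(-.034,.034,.008):
    k=(a>=lo)&(a<lo+.008); 
    if k.any(): print("  %.3f width %.4f mid %.4f"%(lo+.004,np.ptp(b[k]),(b[k].max()+b[k].min())/2))
# scene egg
im2=s["image"].astype(int); m2=im2.max(2)<75
roi=np.zeros_like(m2); roi[215:240,220:262]=1
e2,st2=comp(s,m2&roi,236,226); print("egg scene",st2); ys,xs=np.nonzero(e2); print("centroid px",xs.mean(),ys.mean())
# neighbours
for u,v in ((379,154),(377,180)):
    r=np.zeros_like(m); r[v-14:v+14,u-14:u+14]=1
    e,st=comp(t,m&r,u,v); ys,xs=np.nonzero(e); print("nb top",st,xs.mean(),ys.mean(), onz(t,xs.mean(),ys.mean(),.036))
# liner
g=im.min(2); sub=g[198:218,360:390]; print("liner gray");print(im[206,362:386].tolist())
E
```

```text
egg top [248 202  19  24 316]
centroid [0.4302 0.0199] ax [-0.9164 -0.4003] ang -156.40219806776935 ext -0.032268468329021666 0.03080252825525019 -0.02056097765684511 0.02217100066439639 skew -0.013417486201515632
  -0.030 width 0.0206 mid 0.0003
  -0.022 width 0.0352 mid 0.0005
  -0.014 width 0.0412 mid 0.0000
  -0.006 width 0.0412 mid 0.0002
  0.002 width 0.0424 mid 0.0010
  0.010 width 0.0410 mid 0.0005
  0.018 width 0.0387 mid 0.0006
  0.026 width 0.0290 mid -0.0016
  0.034 width 0.0121 mid -0.0051
egg scene [     0      0    512    384 196328]
centroid px 255.52665946782935 191.44434823356832
nb top [371 146  18  18 234] 379.1025641025641 154.36752136752136 [ 0.5822 -0.3219  0.036 ]
nb top [369 172  18  17 238] 377.5966386554622 179.97058823529412 [ 0.5112 -0.3136  0.036 ]
liner gray
[[104, 91, 61], [164, 152, 108], [165, 150, 108], [163, 144, 102], [160, 134, 94], [163, 140, 100], [158, 139, 106], [141, 139, 139], [165, 169, 175], [166, 169, 174], [165, 169, 173], [165, 169, 175], [164, 168, 176], [166, 169, 176], [165, 169, 175], [165, 165, 168], [164, 149, 133], [163, 135, 96], [151, 127, 88], [91, 68, 47], [135, 106, 73], [153, 125, 89], [163, 141, 100], [164, 150, 111]]
```

```bash
python3 - <<'E'
from h import *
np.set_printoptions(precision=4,suppress=True,linewidth=150)
for n,(x0,y0,x1,y1) in (("top",(350,130,400,225)),("scene",(280,270,385,340)),("top",(95,155,145,230))):
    c=load(n+"0"); im=c["image"]; hsv=cv2.cvtColor(im,cv2.COLOR_RGB2HSV)
    print(n); 
    for p in {(350):[(360,150),(370,150),(370,206),(374,206),(352,150)],280:[(303,317),(290,314),(320,325)],95:[(130,180),(115,195),(140,170),(108,172),(110,215)]}[x0]:
        print(p,im[p[1],p[0]],hsv[p[1],p[0]])
E
```

```text
top
(360, 150) [165 169 166] [ 68   6 169]
(370, 150) [158 137  98] [ 20  97 158]
(370, 206) [165 169 175] [108  15 175]
(374, 206) [164 168 176] [110  17 176]
(352, 150) [166 169 158] [ 38  17 169]
scene
(303, 317) [229 232 231] [ 80   3 232]
(290, 314) [228 184 128] [ 17 112 228]
(320, 325) [137 106  78] [ 14 110 137]
top
(130, 180) [92 55 33] [ 11 164  92]
(115, 195) [126  82  50] [ 13 154 126]
(140, 170) [164 168 175] [109  16 175]
(108, 172) [130 108  96] [ 11  67 130]
(110, 215) [126  82  50] [ 13 154 126]
```

```bash
python3 - <<'E'
from h import *
np.set_printoptions(precision=4,suppress=True,linewidth=150)
t=load("top0"); s=load("scene0")
for n,c,(x0,y0,x1,y1) in (("top",t,(352,132,398,228)),("scene",s,(280,270,385,345))):
    hsv=cv2.cvtColor(c["image"],cv2.COLOR_RGB2HSV).astype(int); im=c["image"].astype(int)
    m=(hsv[...,1]>60)&(hsv[...,2]>130)&(hsv[...,0]<28)
    r=np.zeros_like(m); r[y0:y1,x0:x1]=1; m&=r
    k,l,st,ce=cv2.connectedComponentsWithStats(m.astype(np.uint8)); i=1+st[1:,4].argmax(); m=l==i
    print(n,st[i])
    ys,xs=np.nonzero(m); P=np.array([onz(c,x,y,.014)[:2] for x,y in zip(xs,ys)]).astype(np.float32)
    rc=cv2.minAreaRect(P*1000); print("tray rect",rc)
    print(cv2.boxPoints(rc))
    # liner: low saturation in tray hull
    hull=cv2.convexHull(np.c_[xs,ys].astype(np.int32)); hm=np.zeros(m.shape,np.uint8); cv2.fillConvexPoly(hm,hull,1)
    hm=cv2.erode(hm,np.ones((3,3)))
    lm=(hm>0)&(hsv[...,1]<40)&(hsv[...,2]>150)
    k,l,st,ce=cv2.connectedComponentsWithStats(lm.astype(np.uint8))
    for i in range(1,k):
        if st[i,4]>15: print("liner",st[i],ce[i],onz(c,*ce[i],.005))
    # dark eggs in scene
    if n=="scene":
        dm=(hm>=0)&(im.max(2)<75)&(r>0); k,l,st,ce=cv2.connectedComponentsWithStats(dm.astype(np.uint8))
        for i in range(1,k):
            if st[i,4]>60: print("dark",st[i],ce[i])
# tipper base in top: dark wood
hsv=cv2.cvtColor(t["image"],cv2.COLOR_RGB2HSV).astype(int)
m=(hsv[...,1]>100); r=np.zeros_like(m); r[160:228,100:140]=1; m&=r>0
for y in range(168,226,3):
    xs=np.nonzero(m[y])[0]; print(y,xs.min(),xs.max(),onz(t,xs.max()+.5,y,.012)[:2])
xs=np.arange(118,136)
print([ (x,np.nonzero(m[:,x])[0].min(),np.nonzero(m[:,x])[0].max()) for x in xs])
E
```

```text
top [ 362  143   28   77 1034]
tray rect ((511.11529541015625, -314.8511962890625), (65.88121795654297, 211.5084686279297), 83.54545593261719)
[[ 402.3284 -335.6946]
 [ 612.4962 -359.4714]
 [ 619.9022 -294.0078]
 [ 409.7344 -270.231 ]]
liner [369 203  10   9  64] [373.2969 206.9219] [ 0.4394 -0.3067  0.005 ]
scene [ 284  290   98   44 1627]
tray rect ((509.4355773925781, -318.5180358886719), (76.75328826904297, 215.37095642089844), 82.31598663330078)
[[ 397.5857 -342.1515]
 [ 611.0228 -370.9487]
 [ 621.2854 -294.8846]
 [ 407.8484 -266.0874]]
liner [298 313  12   9  86] [303.3953 316.9302] [ 0.4405 -0.3038  0.005 ]
dark [352 280  20  25 364] [361.3654 292.3379]
dark [324 288  20  25 380] [333.3947 300.3132]
dark [342 311  43  34 526] [364.6331 326.3213]
dark [335 332  15  13 111] [340.7658 339.8739]
168 109 118 [0.5677 0.402 ]
171 109 132 [0.5582 0.363 ]
174 108 132 [0.5497 0.363 ]
177 108 132 [0.5413 0.363 ]
180 109 133 [0.5328 0.3602]
183 109 133 [0.5243 0.3602]
186 109 133 [0.5159 0.3602]
189 109 133 [0.5075 0.3602]
192 102 134 [0.4991 0.3574]
195 101 134 [0.4907 0.3574]
198 102 134 [0.4823 0.3574]
201 110 134 [0.474  0.3574]
204 110 134 [0.4656 0.3574]
207 110 135 [0.4572 0.3546]
210 106 135 [0.4489 0.3546]
213 102 135 [0.4406 0.3546]
216 102 135 [0.4324 0.3546]
219 101 135 [0.4241 0.3546]
222 111 133 [0.416  0.3601]Traceback (most recent call last):
  File "<stdin>", line 29, in <module>
    return umr_minimum(a, axis, None, out, keepdims, initial, where)
ValueError: zero-size array to reduction operation minimum which has no identity
```

```bash
python3 - <<'E'
from h import *
np.set_printoptions(precision=4,suppress=True,linewidth=150)
t=load("top0"); s=load("scene0")
print("liner tri",tri(t,(373.297,206.922),s,(303.395,316.93)))
for n,z in (("nbA",0),): 
    print(tri(t,(379.1,154.4),s,(361.4,292.3)),tri(t,(377.6,180),s,(333.4,300.3)))
im=t["image"].astype(float).mean(2)
# subpixel right edge of base: crossing level between ~60 and ~168
pts=[]
for y in range(172,221):
    row=im[y,125:142]; k=np.nonzero((row[:-1]<115)&(row[1:]>=115))[0]
    if len(k): k=k[-1]; pts.append((125+k+(115-row[k])/(row[k+1]-row[k]),y))
P=np.array([onz(t,u,v,.012)[:2] for u,v in pts])
c=P.mean(0);w,V=np.linalg.eigh(np.cov((P-c).T)); ax=V[:,1]*np.sign(V[0,1]); print("right edge",c,ax,np.degrees(np.arctan2(ax[1],ax[0])),w**.5)
top=[];bot=[]
for x in range(122,132):
    col=im[160:176,x]; k=np.nonzero((col[:-1]>=115)&(col[1:]<115))[0]
    if len(k): k=k[0]; top.append((x,160+k+(col[k]-115)/(col[k]-col[k+1])))
for x in range(122,136):
    col=im[214:232,x]; k=np.nonzero((col[:-1]<115)&(col[1:]>=115))[0]
    if len(k): k=k[-1]; bot.append((x,214+k+(115-col[k])/(col[k+1]-col[k])))
T=np.array([onz(t,u,v,.012)[:2] for u,v in top]);B=np.array([onz(t,u,v,.012)[:2] for u,v in bot])
print(top[::3],bot[::3]); print(T[::3],B[::3])
a1=np.median((T-c)@ax);a0=np.median((B-c)@ax); print("len",a1-a0)
left=np.array([-ax[1],ax[0]])
print("origin",c+ax*(a0+a1)/2+left*.036)
def z(c,x0,y0,w,h,k): return cv2.resize(c["image"][y0:y0+h,x0:x0+w,::-1],None,fx=k,fy=k,interpolation=cv2.INTER_CUBIC)
cv2.imwrite("pics/tipsc.png",z(s,180,135,60,55,12))
E
```

```text
liner tri (array([ 0.4391, -0.3058,  0.0077]), np.float64(0.0003559923575169323))
(array([ 0.5822, -0.3225,  0.0334]), np.float64(0.0008187706376928212)) (array([ 0.5109, -0.3141,  0.033 ]), np.float64(0.0014424267415260904))
right edge [0.488  0.3555] [0.9969 0.0792] 4.540544315828102 [0.0003 0.04  ]
[(122, np.float64(170.09708737864077)), (125, np.float64(169.83139534883722)), (128, np.float64(169.55849056603773)), (131, np.float64(169.2911877394636))] [(122, np.float64(224.5)), (125, np.float64(223.92696629213484)), (128, np.float64(223.59583333333333)), (131, np.float64(223.45021645021646)), (134, np.float64(222.6881188118812))]
[[0.5615 0.3923]
 [0.562  0.3839]
 [0.5626 0.3755]
 [0.5631 0.3672]] [[0.41   0.3917]
 [0.4113 0.3834]
 [0.412  0.3752]
 [0.4122 0.3669]
 [0.414  0.3587]]
len 0.15050840297111184
origin [0.4859 0.3914]
```

View pics/tipsc.png

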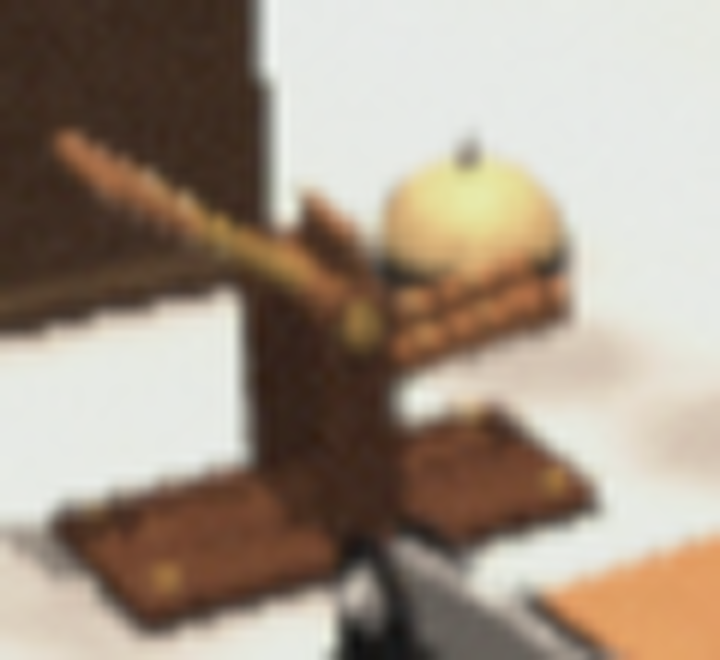

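```bash
python3 - <<'E'
from h import *
np.set_printoptions(precision=4,suppress=True,linewidth=150)
t=load("top0"); s=load("scene0")
O=np.array([.4859,.3914]); a=np.radians(4.54); ux=np.array([np.cos(a),np.sin(a)]); uy=np.array([-ux[1],ux[0]])
def W(x,y,z): return np.r_[O+ux*x+uy*y,z]
print("pin tri",tri(t,(125.3,193.3),s,(209.8,161.8)))
print("pin expected",W(0,-32,.08),proj(t,W(0,-.032,.08)),proj(s,W(0,-.032,.08)))
pts=dict(tab=W(-.053,0,.126),pin=W(0,-.032,.08),pin2=W(0,.032,.08),mid=W(.04,0,.086),c1=W(.075,.036,.012),c2=W(.075,-.036,.012),c3=W(-.075,-.036,.012),c4=W(-.075,.036,.012))
vis=[]
for c,(x0,y0,w,h),k,n in ((t,(95,155,55,75),8,"a"),(s,(180,135,60,60),10,"b")):
    v=cv2.resize(c["image"][y0:y0+h,x0:x0+w,::-1],None,fx=k,fy=k,interpolation=cv2.INTER_CUBIC)
    for nm,p in pts.items():
        q=proj(c,p); print(n,nm,q); cv2.circle(v,tuple(int(round(i)) for i in ((q-[x0,y0]+.5)*k)),4,(255,0,0),1)
    vis.append(cv2.resize(v,None,fx=600/v.shape[0]*.8,fy=600/v.shape[0]*.8))
cv2.imwrite("pics/tipchk.png",np.hstack(vis)[:, :800])
# saddle/egg zoom for scene+top predicted
E0=np.array([.4275,.0187]); b=np.radians(23.6); ex=np.array([np.cos(b),np.sin(b)]); ey=np.array([-ex[1],ex[0]])
def S(x,y,z): return np.r_[E0+ex*x+ey*y,z]
vis=[]
for c,(x0,y0,w,h),k in ((t,(238,192,40,45),10),(s,(215,205,50,45),9)):
    v=cv2.resize(c["image"][y0:y0+h,x0:x0+w,::-1],None,fx=k,fy=k,interpolation=cv2.INTER_CUBIC)
    for p in [S(-.028,0,.04),S(.036,0,.04),S(0,0,.063),S(0,.023,.04),S(0,-.023,.04)]+[S(i*.031,j*.016,0) for i in(-1,1) for j in (-1,1)]:
        q=proj(c,p); cv2.circle(v,tuple(int(round(i)) for i in ((q-[x0,y0]+.5)*k)),3,(0,255,0),-1)
    vis.append(cv2.resize(v,None,fx=450/v.shape[0],fy=450/v.shape[0]))
cv2.imwrite("pics/eggchk.png",np.hstack(vis)[:, :800])
E
```

```text
pin tri (array([0.4886, 0.362 , 0.0825]), np.float64(0.0003150241624086951))
pin expected [  3.0189 -31.5082   0.08  ] [126.5295 193.4846] [210.1094 162.7605]
a tab [109.8737 214.1617]
a pin [126.5295 193.4846]
a pin2 [102.019  196.0898]
a mid [112.4072 179.3813]
a c1 [107.2769 171.8072]
a c2 [133.0578 169.0931]
a c3 [137.3123 222.6146]
a c4 [111.1926 225.4246]
b tab [190.9138 150.1814]
b pin [210.1094 162.7605]
b pin2 [202.041  155.8931]
b mid [216.292  155.2447]
b c1 [221.0924 167.984 ]
b c2 [230.4435 175.7924]
b c3 [191.619 186.155]
b c4 [183.2485 177.5827]
```

View pics/tipchk.png

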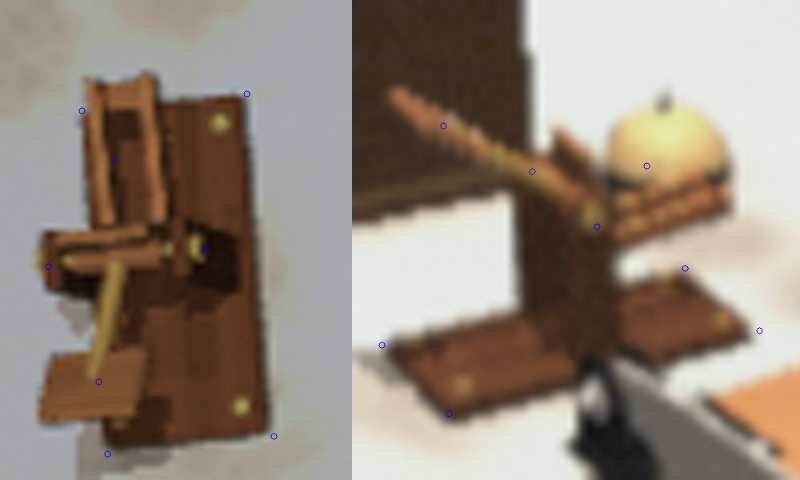

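View pics/eggchk.png

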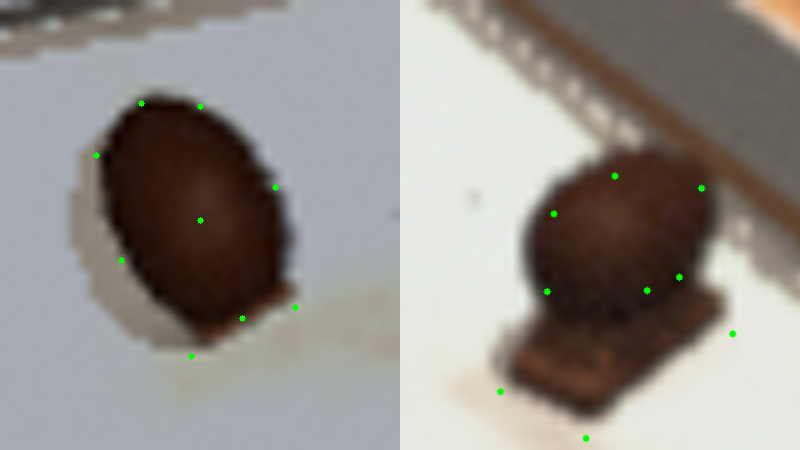

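The tipper check fits: the base is 150.5 mm long, and the pin triangulates to z 0.0825 against 0.080. The egg's predicted points sit 1–2 px off at the saddle corners, because saddle pixels biased the mask. I'll refine the egg's axis with a cleaner contour.

```bash
python3 - <<'E'
from h import *
np.set_printoptions(precision=4,suppress=True,linewidth=200)
t=load("top0"); s=load("scene0")
print(t["image"][212:232,252:272,0])
for c,(x0,y0,w,h),nm in ((t,(238,192,40,45),"top"),(s,(215,205,50,45),"scene")):
    k=8
    im=cv2.resize(c["image"][y0:y0+h,x0:x0+w],None,fx=k,fy=k,interpolation=cv2.INTER_CUBIC).astype(int)
    for thr in (60,80,100):
        m=(im[...,0]<thr).astype(np.uint8)
        n,l,st,ce=cv2.connectedComponentsWithStats(m); i=l[h*k//2 if nm=="top" else 200,w*k//2 if nm=="top" else 190]
        cs,_=cv2.findContours((l==i).astype(np.uint8),cv2.RETR_EXTERNAL,cv2.CHAIN_APPROX_NONE)
        q=max(cs,key=cv2.contourArea)[:,0,:]
        px=(q+.5)/k-.5+[x0,y0]
        if nm=="top":
            P=np.array([onz(c,u,v,.04)[:2] for u,v in px]).astype(np.float32)
            # drop saddle end
            d=np.array([.885,.466]); keep=(P-[.43,.02])@d>-.020
            el=cv2.fitEllipseDirect(P[keep]*1000); print(thr,el, (P-[.43,.02]).dot(d).max())
        else:
            print(thr,st[i],ce[i])
E
```

```text
[[ 41  45  51  55  62  66  71  68  61  53  48  41  40  46 106 166 166 166 166 165]
 [ 43  43  50  54  61  65  66  68  64  57  51  46  41  38  93 164 166 166 165 166]
 [ 40  43  47  53  60  64  64  66  67  58  49  45  41  38  75 142 166 166 166 166]
 [ 36  39  46  51  57  61  60  63  62  55  48  46  40  38  58 121 166 166 166 166]
 [ 35  38  43  48  53  57  58  57  56  53  47  44  40  36  60 125 166 166 166 166]
 [ 34  38  41  46  48  51  53  53  48  50  46  44  40  36  76 143 165 167 166 166]
 [ 33  36  38  41  44  48  48  48  47  46  44  43  39  35  78 145 165 166 166 166]
 [ 29  32  35  38  41  43  45  44  44  42  44  41  39  34  95 164 166 167 166 166]
 [ 63  27  33  36  38  40  40  43  43  42  42  37  33  35  76 132 165 165 166 166]
 [127  35  30  33  35  40  37  41  40  37  37  35  40  65  89 126 166 167 166 166]
 [132 103  60  33  32  32  34  35  34  31  34  56  79  96 123 167 166 166 166 166]
 [135 134 124  74  29  27  28  29  31  47  60  94 125 166 165 165 167 166 165 166]
 [132 130 128 117  74  44  40  44  55  90 105 126 165 166 166 165 166 166 166 165]
 [135 126 122 119 110
[... 404 characters left out ...]
166 166 166 166 166 165 165 165 167 166 167 166 166 166 166 166 166 166]
 [166 166 166 166 166 166 166 166 166 166 167 166 166 166 166 166 167 166 165 166]]
60 ((429.1026306152344, 16.502832412719727), (127.09442901611328, 142.4743194580078), 97.4485855102539) 0.07620190103828908
80 ((429.67333984375, 19.288806915283203), (44.26878356933594, 68.33294677734375), 116.67973327636719) 0.03353574671328068
100 ((429.5401611328125, 19.168659210205078), (45.584049224853516, 69.7367935180664), 117.0781478881836) 0.033997710165679464
60 [     0      0    400    360 133453] [201.3604 175.6721]
80 [   91   120   162   211 21566] [176.0979 216.2791]
100 [   83     0   317   333 32791] [192.3037 198.8798]
```

The clean fit gives the egg axis at about 27° and a width of 44–46 mm, which matches 46. The mid is near (0.4285, 0.0186). Now I'll check reachability of every pose and how far the trough reaches.

```bash
cat >> h.py <<'E'
def u2(deg): a=np.radians(deg); return np.array([np.cos(a),np.sin(a)])
def quat(yaw,tilt=0):
    """tool x along horizontal yaw, raised by tilt deg; z down"""
    x=np.r_[u2(yaw)*np.cos(np.radians(tilt)),np.sin(np.radians(tilt))]; y=np.r_[np.sin(np.radians(yaw)),-np.cos(np.radians(yaw)),0]
    z=np.cross(x,y); q=R.from_matrix(np.c_[x,y,z]).as_quat(); return np.r_[q[3],q[:3]], z
G=.019
def tcp_for(mid,yaw,tilt=0):
    q,z=quat(yaw,tilt); return np.asarray(mid)+G*z,q
EGG=np.array([.4285,.0186,.040]); EYAW=27.
TO=np.array([.4859,.3914]); TYAW=4.54
def T(x,y,z): return np.r_[TO+u2(TYAW)*x+u2(TYAW+90)*y,z]
POCK=np.array([.4394,-.3065]); PYAW=-6.45
E
python3 - <<'E'
from h import *
np.set_printoptions(precision=3,suppress=True,linewidth=150)
from workcell import ik
t=load("top0"); s=load("scene0")
for z in (.07,.08): print("trough end from hinge",(onz(t,114,167.3,z)[:2]-TO)@u2(TYAW))
pts={"pre":tcp_for(EGG+[0,0,.1],EYAW),"grasp":tcp_for(EGG,EYAW),"cr_up":tcp_for(T(.04,0,.16),TYAW,8),"cr":tcp_for(T(.04,0,.087),TYAW,8),
"tabup":(T(-.06,0,.16),quat(TYAW,15)[0]),"tabdn":(T(-.06,0,.036),quat(TYAW,15)[0]),
"st_up":tcp_for(T(.002,0,.22),TYAW,-3),"st":tcp_for(T(.002,0,.125),TYAW,-3),"tray":tcp_for(np.r_[POCK,.038],PYAW),"trayup":tcp_for(np.r_[POCK,.15],PYAW)}
for k,(p,q) in pts.items(): print(k,p,q,ik(p,q))
def z(c,x0,y0,w,h,k): return cv2.resize(c["image"][y0:y0+h,x0:x0+w,::-1],None,fx=k,fy=k,interpolation=cv2.INTER_CUBIC)
cv2.imwrite("pics/grip.png",np.hstack([z(s,50,40,60,90,6),z(t,0,330,70,54,6)[:540].repeat(1,0) if 0 else cv2.copyMakeBorder(z(t,0,330,70,54,6),0,216,0,0,cv2.BORDER_CONSTANT)]))
E
```

```text
trough end from hinge 0.07444287353477287
trough end from hinge 0.0725016495895062
pre [0.428 0.019 0.121] [0.    0.972 0.233 0.   ] [-0.234  0.314  1.802 -0.     1.026  0.865]
grasp [0.428 0.019 0.021] [0.    0.972 0.233 0.   ] [-0.234  0.498  1.918 -0.     0.726  0.865]
cr_up [0.528 0.395 0.141] [-0.003  0.997  0.04   0.07 ] [ 0.484  0.601  1.213 -0.059  1.2    1.993]
cr [0.528 0.395 0.068] [-0.003  0.997  0.04   0.07 ] [ 0.484  0.679  1.295 -0.064  1.04   2.004]
tabup [0.426 0.387 0.16 ] [-0.005  0.991  0.039  0.13 ] [ 0.587  0.421  1.506 -0.151  0.99   2.147]
tabdn [0.426 0.387 0.036] [-0.005  0.991  0.039  0.13 ] [ 0.587  0.593  1.644 -0.2    0.684  2.22 ]
st_up [0.487 0.391 0.201] [ 0.001  0.999  0.04  -0.026] [0.48  0.559 1.104 0.02  1.527 1.97 ]
st [0.487 0.391 0.106] [ 0.001  0.999  0.04  -0.026] [0.48  0.642 1.237 0.021 1.311 1.965]
tray [ 0.439 -0.306  0.019] [ 0.     0.998 -0.056  0.   ] [-0.83   0.619  1.622 -0.     0.901  0.853]
trayup [ 0.439 -0.306  0.131] [ 0.     0.998 -0.056  0.   ] [-0.83   0.46   1.506 -0.     1.175  0.853]
```

View pics/grip.png

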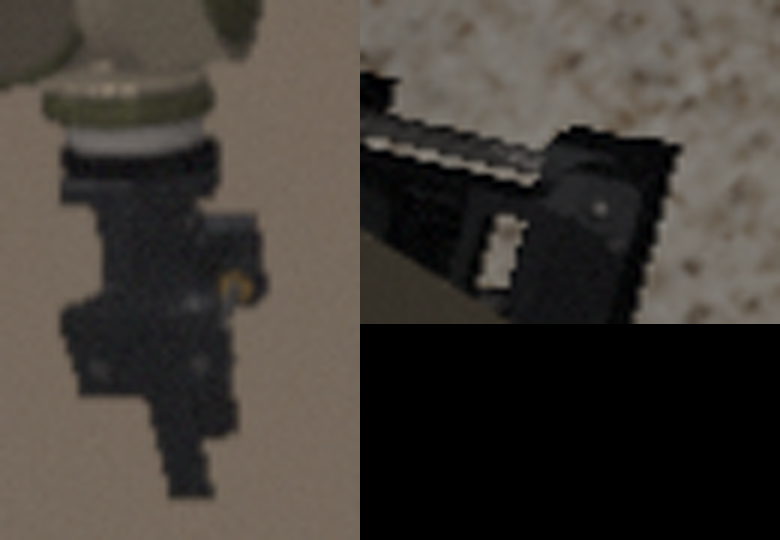

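All poses are reachable. I'll move above the egg, look once to check the alignment, then grasp.

```bash
python3 - <<'E'
from h import *
from workcell import ctrl,fingers,monitor,eyes
p,q=tcp_for(EGG+[0,0,.13],EYAW); ctrl.reach(p,q)
p,q=tcp_for(EGG+[0,0,.055],EYAW); ctrl.movel(p,q,rate=.15)
st=monitor.read_state(); print(st["time"],st["tcp_pos"],p,st["wrist_force"])
for n in ("top","scene"):
    c=eyes.read_camera(n); np.savez(n+"1.npz",**{k:np.array(v) for k,v in c.items()})
t=load("top1"); s=load("scene1")
def z(c,x0,y0,w,h,k): return cv2.resize(c["image"][y0:y0+h,x0:x0+w,::-1],None,fx=k,fy=k,interpolation=cv2.INTER_CUBIC)
cv2.imwrite("pics/pre.png",np.hstack([z(t,216,170,80,110,5),z(s,195,165,80,110,5)]))
E
```

```text
2.8917 [0.42887085 0.01874357 0.0764774 ] [0.4285 0.0186 0.076 ] [-0.39394289  0.58600559 -0.38873443]
```

View pics/pre.png

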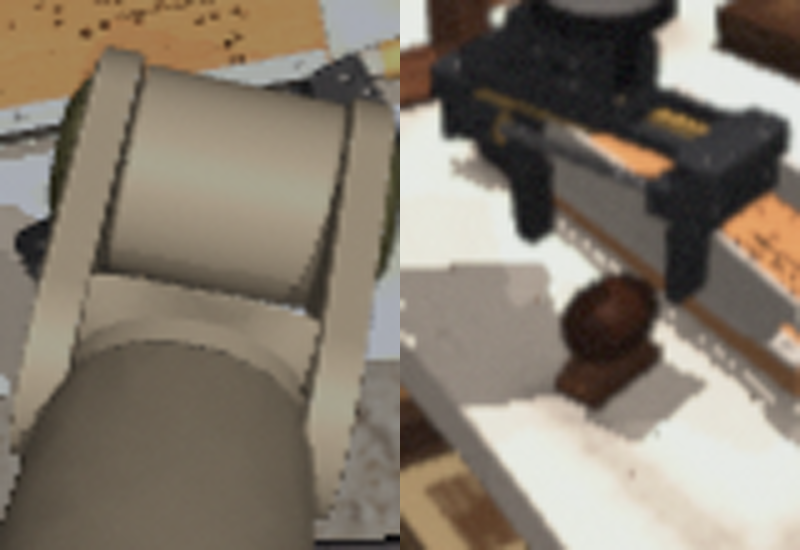

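```bash
python3 - <<'E'
from h import *
np.set_printoptions(precision=2,suppress=True)
s=load("scene1"); t=load("top0")
y=np.array([np.sin(np.radians(27)),-np.cos(np.radians(27)),0]); c=np.array([.4289,.0187,.0765])
for d in (-.053,.053): print("pred tip",proj(s,c+y*d))
for d in (-.062,-.044,.044,.062): print(d,proj(s,c+y*d))
# local zoom
im=cv2.resize(s["image"][190:235,212:262,::-1],None,fx=14,fy=14,interpolation=cv2.INTER_CUBIC)
for d in (-.053,.053):
  for e in (-.009,.009):
    q=proj(s,c+y*d+e*np.r_[u2(27),0]); cv2.circle(im,tuple(int(i) for i in (q-[212,190]+.5)*14),3,(0,255,0),-1)
m=EGG; 
for p in (m,m+[0,0,.023],m+np.r_[u2(27),0]*.036,m-np.r_[u2(27),0]*.028,m+y*.023,m-y*.023):
    q=proj(s,p); cv2.circle(im,tuple(int(i) for i in (q-[212,190]+.5)*14),3,(0,255,255),-1)
cv2.imwrite("pics/tips.png",im)
E
```

```text
pred tip [221.27 211.4 ]
pred tip [252.18 224.48]
-0.062 [218.78 210.35]
-0.044 [223.78 212.47]
0.044 [249.43 223.32]
0.062 [254.94 225.65]
```

View pics/tips.png

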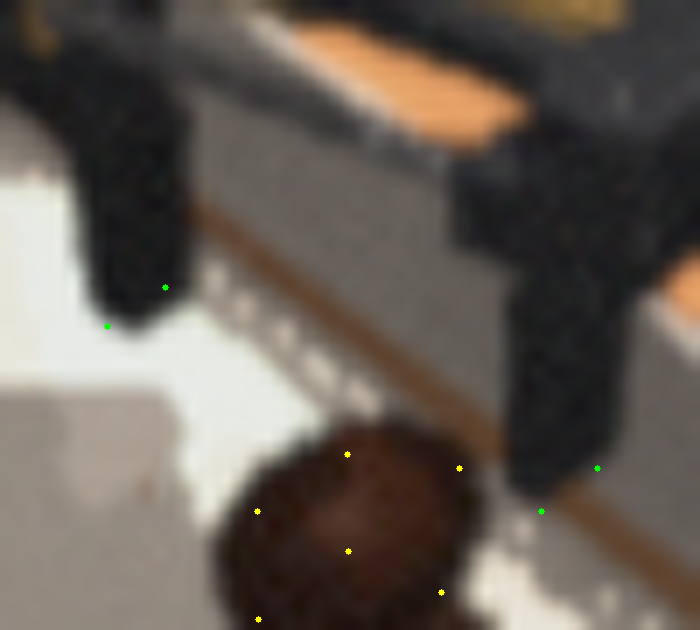

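The scene picture shows the open fingertips straddling the egg. The egg's outline (215–478 wide, top at 415 in the zoom) matches the predicted mid at (348,551) ±130 px. I'll grasp it and lift.

```bash
python3 - <<'E'
from h import *
np.set_printoptions(precision=4,suppress=True)
from workcell import ctrl,fingers,monitor,eyes
p,q=tcp_for(EGG,EYAW); ctrl.movel(p,q,rate=.1)
st=monitor.read_state(); print(st["time"],st["tcp_pos"],st["wrist_force"])
fingers.grab(squeeze=10); st=monitor.read_state(); print(st["time"],st["opening"],st["tcp_pos"],st["wrist_force"])
p,q=tcp_for(EGG+[0,0,.13],EYAW); ctrl.movel(p,q,rate=.15)
st=monitor.read_state(); print(st["time"],st["opening"],st["tcp_pos"],st["wrist_force"])
for n in ("scene","top"):
    c=eyes.read_camera(n); np.savez(n+"2.npz",**{k:np.array(v) for k,v in c.items()})
s=load("scene2")
def z(c,x0,y0,w,h,k): return cv2.resize(c["image"][y0:y0+h,x0:x0+w,::-1],None,fx=k,fy=k,interpolation=cv2.INTER_CUBIC)
cv2.imwrite("pics/lift.png",z(s,190,130,90,110,5))
E
```

```text
3.6917 [0.4288 0.0186 0.0214] [ 0.0272 -0.0009  0.2426]
4.4167 0.04510667164472806 [0.4285 0.0186 0.021 ] [-0.6304  0.6872  1.0428]
5.4333 0.04476908222591171 [0.4281 0.0187 0.1503] [ 0.3348 -0.6774 -0.6944]
```

View pics/lift.png

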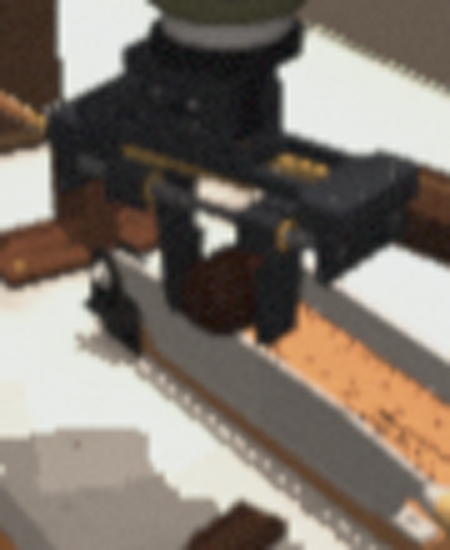

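The egg is held at an opening of 45 mm, and the saddle is clear. Its outline now gives a second check on where the egg sits along its axis.

```bash
python3 - <<'E'
from h import *
np.set_printoptions(precision=4,suppress=True)
s=load("scene2")
x0,y0,w,h=212,215,50,45; k=12
im=cv2.resize(s["image"][y0:y0+h,x0:x0+w,::-1],None,fx=k,fy=k,interpolation=cv2.INTER_CUBIC)
c=np.array([.4285,.0186])
for z,col in ((0,(0,255,0)),(.008,(255,0,0))):
  for i in (-1,1):
    for j in (-1,1):
      p=np.r_[c+u2(27)*.031*i+u2(117)*.016*j,z]; q=proj(s,p); print(z,i,j,q); cv2.circle(im,tuple(int(v) for v in (q-[x0,y0]+.5)*k),3,col,-1)
cv2.imwrite("pics/saddle.png",im)
E
```

```text
0 -1 -1 [234.147  248.2402]
0 -1 1 [225.0657 243.9486]
0 1 -1 [247.7686 237.3639]
0 1 1 [238.8428 233.3844]
0.008 -1 -1 [234.1035 245.8995]
0.008 -1 1 [224.9889 241.6255]
0.008 1 -1 [247.7764 235.0737]
0.008 1 1 [238.8185 231.1115]
```

View pics/saddle.png

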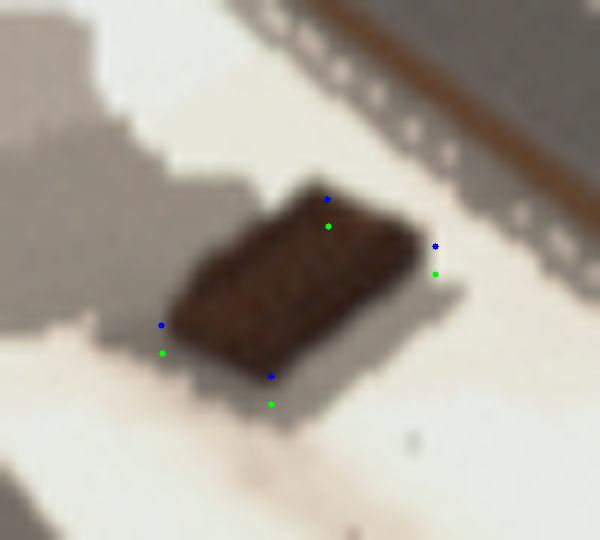

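The saddle outline agrees with the prediction to about 2 mm, so I'll leave a 2 mm margin from the foot plate. I'm carrying the egg to the cradle now.

```bash
python3 - <<'E'
from h import *
np.set_printoptions(precision=4,suppress=True)
from workcell import ctrl,fingers,monitor,eyes
p,q=tcp_for(T(.042,0,.165),TYAW,8); ctrl.movel(p,q,rate=.2)
p,q=tcp_for(T(.042,0,.105),TYAW,8); ctrl.movel(p,q,rate=.12)
st=monitor.read_state(); print(st["time"],st["opening"],st["tcp_pos"],p,st["wrist_force"])
for n in ("scene","top"):
    c=eyes.read_camera(n); np.savez(n+"3.npz",**{k:np.array(v) for k,v in c.items()})
s=load("scene3");t=load("top3")
def z(c,x0,y0,w,h,k): return cv2.resize(c["image"][y0:y0+h,x0:x0+w,::-1],None,fx=k,fy=k,interpolation=cv2.INTER_CUBIC)
cv2.imwrite("pics/overcr.png",np.hstack([z(s,170,115,65,75,8),z(t,90,145,35,75,8)]))
E
```

```text
8.2833 0.04494727147232509 [0.5308 0.395  0.0869] [0.5304 0.3949 0.0862] [ 1.053  -0.5095 -0.2424]
```

View pics/overcr.png

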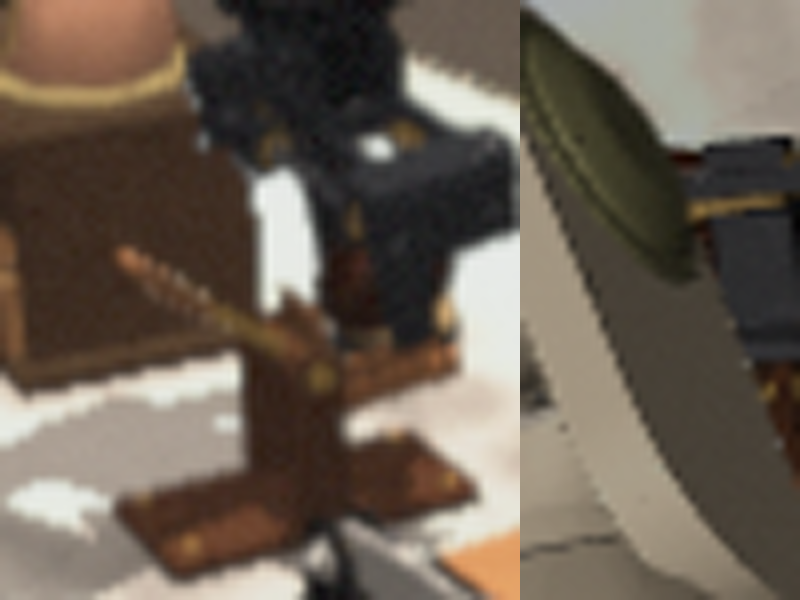

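The scene view shows the egg between the fingers at (345,285), just right of the foot plate's top at (300,300), with no overlap. I'll lower it slowly while watching the force.

```bash
python3 - <<'E'
from h import *
np.set_printoptions(precision=4,suppress=True)
from workcell import ctrl,fingers,monitor,eyes
st=monitor.read_state(); f0=st["wrist_force"].copy()
for zz in (.093,.0895,.088,.087,.086,.085,.084):
    p,q=tcp_for(T(.042,0,zz),TYAW,8); ctrl.movel(p,q,rate=.05)
    st=monitor.read_state(); df=st["wrist_force"]-f0; print(zz,st["time"],st["opening"],st["tcp_pos"],df)
    if df[2]>2.0: break
E
```

```text
0.093 8.775 0.045100325290193366 [0.5303 0.3949 0.0738] [-0.9231  0.3845 -0.9989]
0.0895 9.025 0.045276618120248226 [0.5303 0.3949 0.0705] [-0.3193  0.0449 -0.6448]
0.088 9.275 0.04469906212042177 [0.5304 0.3949 0.0691] [-1.5675  0.6507 -2.2381]
0.087 9.525 0.04460993154641319 [0.5304 0.3949 0.0681] [-0.8766  0.4009 -0.2725]
0.086 9.775 0.04469878638650877 [0.5305 0.395  0.0675] [-1.5967  0.6854  1.751 ]
0.085 10.025 0.04497573290589802 [0.5307 0.3953 0.0669] [-0.7903  0.5338  5.2667]
```

Contact came at the expected height: mid at about 0.086 and 5 N at 0.085. I'll ease off, release, back away and look.

```bash
python3 - <<'E'
from h import *
np.set_printoptions(precision=4,suppress=True)
from workcell import ctrl,fingers,monitor,eyes
p,q=tcp_for(T(.042,0,.086),TYAW,8); ctrl.movel(p,q,rate=.05)
fingers.ungrasp()
p,q=tcp_for(T(.042,0,.17),TYAW,8); ctrl.movel(p,q,rate=.15)
p=T(-.09,0,.22);q=quat(TYAW,15)[0]; ctrl.movel(p,q,rate=.25)
st=monitor.read_state(); print(st["time"],st["opening"],st["tcp_pos"],p,st["wrist_force"])
for n in ("scene","top"):
    c=eyes.read_camera(n); np.savez(n+"4.npz",**{k:np.array(v) for k,v in c.items()})
s=load("scene4");t=load("top4")
def z(c,x0,y0,w,h,k): return cv2.resize(c["image"][y0:y0+h,x0:x0+w,::-1],None,fx=k,fy=k,interpolation=cv2.INTER_CUBIC)
cv2.imwrite("pics/incr.png",np.hstack([z(s,170,115,65,75,8),z(t,90,145,35,75,8)]))
E
```

```text
12.5167 0.08815012787933989 [0.3969 0.3843 0.2191] [0.3962 0.3843 0.22  ] [-0.1088  0.5995  0.2255]
```

View pics/incr.png

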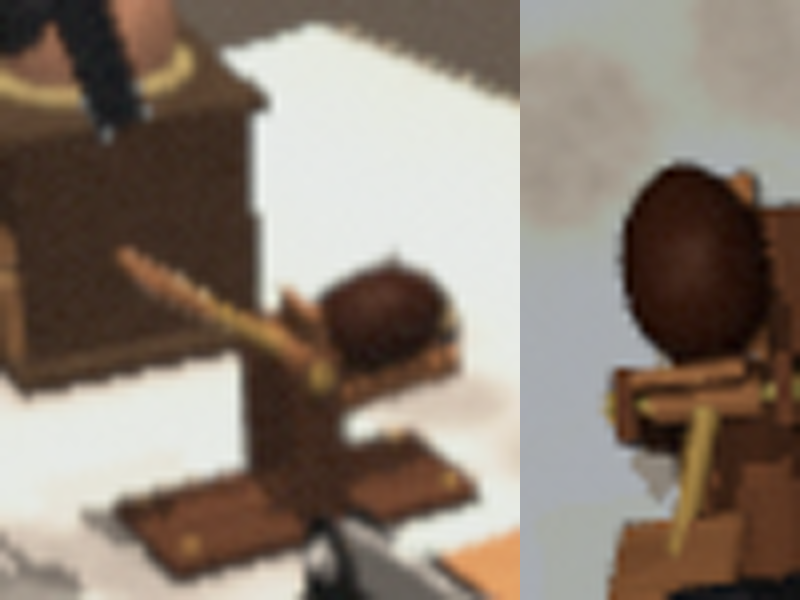

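The egg lies in the trough with its foot at the plate: (385,310) in the scene crop, centred at (698,262) in the top crop against about (699,270) predicted. Next I'll close the fingers and press the tab.

```bash
python3 - <<'E'
from h import *
np.set_printoptions(precision=4,suppress=True)
from workcell import ctrl,fingers,monitor,eyes
q=quat(TYAW,15)[0]
fingers.grab(squeeze=5)
ctrl.movel(T(-.06,0,.155),q,rate=.15)
st=monitor.read_state(); f0=st["wrist_force"].copy(); print(st["time"],st["opening"],f0)
for zz in (.13,.105,.08,.06,.048):
    ctrl.movel(T(-.06,0,zz),q,rate=.06); st=monitor.read_state(); print(zz,st["time"],st["tcp_pos"],st["wrist_force"]-f0)
    if np.linalg.norm(st["wrist_force"]-f0)>12: break
E
```

```text
14.5417 0.0004690656507373077 [ 0.1483 -0.1715  0.5408]
0.13 15.1083 [0.4259 0.3867 0.1295] [-0.4878 -0.0365 -0.9705]
0.105 15.675 [0.4261 0.3865 0.1047] [-0.785   0.3573 -0.4136]
0.08 16.2417 [0.426  0.3865 0.0796] [ 0.5677  0.466  -1.847 ]
0.06 16.725 [0.4258 0.3865 0.0595] [-0.791   1.1512 -0.4266]
0.048 17.075 [0.4258 0.3865 0.0474] [-1.1811  0.9514 -0.5046]
```

```bash
python3 - <<'E'
from h import *
from workcell import eyes
for n in ("scene","top"):
    c=eyes.read_camera(n); np.savez(n+"5.npz",**{k:np.array(v) for k,v in c.items()})
s=load("scene5");t=load("top5")
def z(c,x0,y0,w,h,k): return cv2.resize(c["image"][y0:y0+h,x0:x0+w,::-1],None,fx=k,fy=k,interpolation=cv2.INTER_CUBIC)
cv2.imwrite("pics/press.png",np.hstack([z(s,170,115,65,75,8),z(t,90,145,35,75,8)]))
E
```

```text
(no output)
```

View pics/press.png

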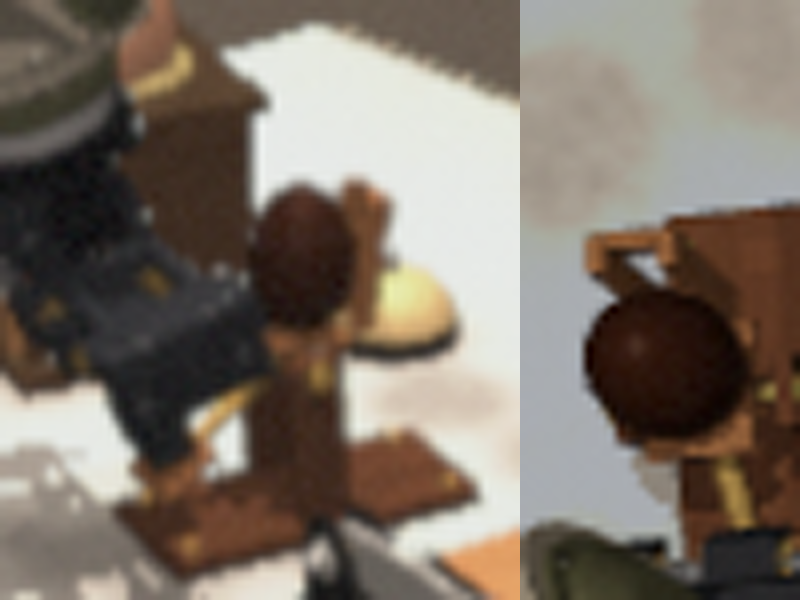

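The cradle is nearly fully tipped. The egg stands on the plate at (300,255) in the scene crop, and the gripper body is clear of it. I'll press on in small steps until it meets the stop.

```bash
python3 - <<'E'
from h import *
np.set_printoptions(precision=4,suppress=True)
from workcell import ctrl,fingers,monitor,eyes
q=quat(TYAW,15)[0]
f0=np.array([-.3,.3,.1])
hit=0
for zz in np.arange(.046,.029,-.0015):
    ctrl.movel(T(-.06,0,zz),q,rate=.05); st=monitor.read_state(); df=st["wrist_force"]-f0; print(round(zz,4),round(st["time"],2),st["tcp_pos"][2],df)
    if df[2]>8: break
for n in ("scene","top"):
    c=eyes.read_camera(n); np.savez(n+"6.npz",**{k:np.array(v) for k,v in c.items()})
s=load("scene6");t=load("top6")
def z(c,x0,y0,w,h,k): return cv2.resize(c["image"][y0:y0+h,x0:x0+w,::-1],None,fx=k,fy=k,interpolation=cv2.INTER_CUBIC)
cv2.imwrite("pics/press2.png",np.hstack([z(s,170,115,65,75,8),z(t,90,145,35,75,8)]))
E
```

```text
0.046 17.43 0.04607254842060689 [0.0293 0.0159 0.1792]
0.0445 17.68 0.04449285415592817 [ 0.8041 -0.7467 -0.0265]
0.043 17.93 0.042894957389536574 [0.2826 0.1006 1.0671]
0.0415 18.18 0.041357036312683865 [ 0.079  -0.0641 -0.2205]
0.04 18.43 0.03986384690936448 [0.5144 0.0948 0.7007]
0.0385 18.68 0.038393069318931175 [ 0.2267 -0.4134  0.6534]
0.037 18.93 0.03699462497563863 [ 0.1292 -1.0458  1.3284]
0.0355 19.18 0.03640843665285308 [-2.8004 -1.5481 10.7976]
```

View pics/press2.png

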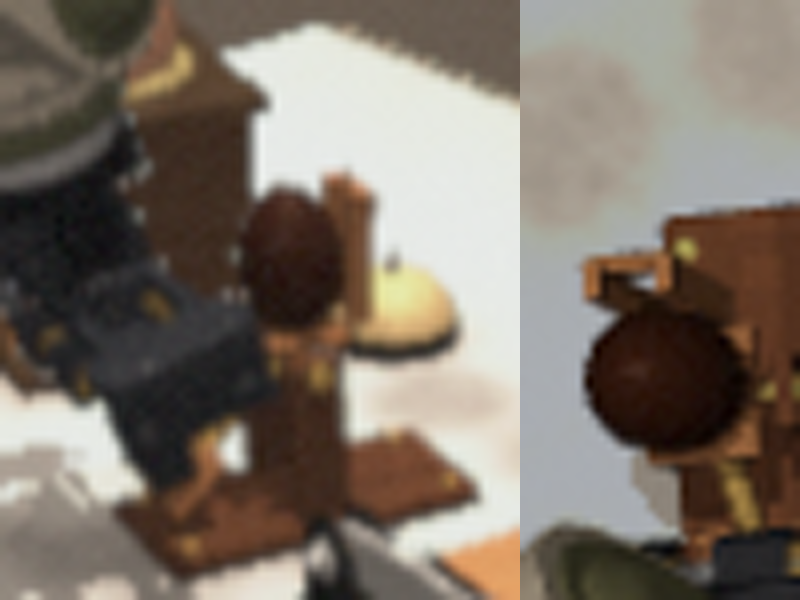

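The tab is at the stop: 11 N at a TCP height of 36.4 mm, close to the expected 38 mm. The egg is standing. I'll back off and measure it.

```bash
python3 - <<'E'
from h import *
np.set_printoptions(precision=4,suppress=True)
from workcell import ctrl,fingers,monitor,eyes
q,zt=quat(TYAW,15)
p=T(-.06,0,.0355)-zt*.08; ctrl.movel(p,q,rate=.12)
ctrl.movel(T(-.1,0,.235),quat(TYAW,0)[0],rate=.25)
fingers.ungrasp()
st=monitor.read_state(); print(st["time"],st["opening"],st["tcp_pos"],st["wrist_force"])
for n in ("scene","top"):
    c=eyes.read_camera(n); np.savez(n+"7.npz",**{k:np.array(v) for k,v in c.items()})
s=load("scene7");t=load("top7")
def z(c,x0,y0,w,h,k): return cv2.resize(c["image"][y0:y0+h,x0:x0+w,::-1],None,fx=k,fy=k,interpolation=cv2.INTER_CUBIC)
a,b=z(s,170,115,65,75,8),z(t,90,145,35,75,8)
for im,c,o in ((a,s,(170,115)),(b,t,(90,145))):
    for x,zz,col in ((.002,.12,(0,255,0)),(.00388,.156,(0,255,255)),(.0005,.092,(255,255,0))):
        uv=proj(c,T(x,0,zz)); cv2.circle(im,tuple(int(i) for i in (uv-o+.5)*8),4,col,-1)
cv2.imwrite("pics/stand.png",np.hstack([a,b]))
E
```

```text
22.0583 0.08798961247054694 [0.3862 0.3835 0.235 ] [ 0.5579  0.1016 -0.6341]
```

View pics/stand.png

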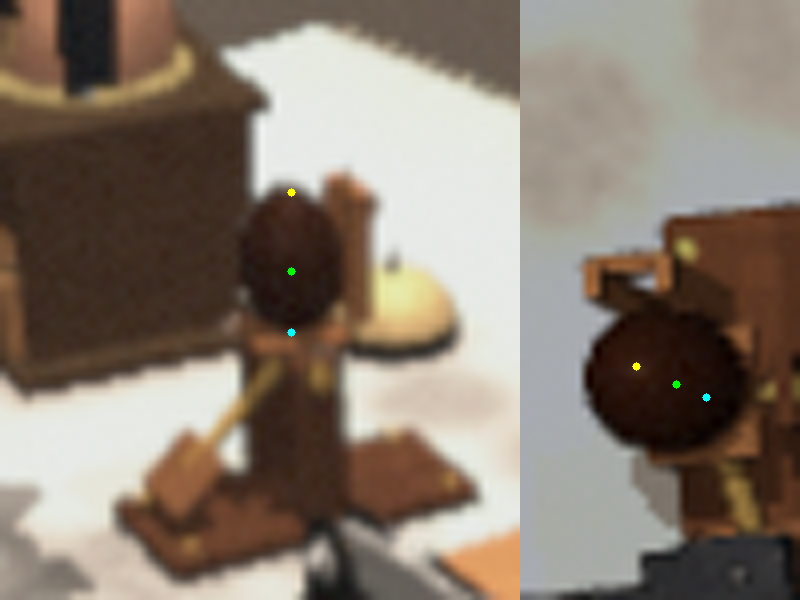

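The standing egg matches the predicted points in both views: (291,272) in the scene crop and (676,384) in the top crop. I'll grasp it 5 mm above the belt's middle so the fingertips clear the tray, then lift.

```bash
python3 - <<'E'
from h import *
np.set_printoptions(precision=4,suppress=True)
from workcell import ctrl,fingers,monitor,eyes
ax=np.array([np.sin(np.radians(3)),np.cos(np.radians(3))])
def P(h): return tcp_for(T(.002+ax[0]*h,0,.120+ax[1]*h),TYAW,-3)
p,q=P(.13); ctrl.movel(p,q,rate=.2)
p,q=P(.005); ctrl.movel(p,q,rate=.12)
st=monitor.read_state(); print(st["time"],st["tcp_pos"],p,st["wrist_force"])
fingers.grab(squeeze=10); st=monitor.read_state(); print(st["time"],st["opening"],st["wrist_force"])
p,q=P(.02); ctrl.movel(p,q,rate=.06)
p,q=P(.11); ctrl.movel(p,q,rate=.2)
st=monitor.read_state(); print(st["time"],st["opening"],st["wrist_force"])
E
```

```text
24.0417 [0.4874 0.3917 0.1068] [0.4872 0.3915 0.106 ] [-0.2498  0.6764 -0.0742]
24.7583 0.045028743905657316 [-2.2748  1.5348  1.4459]
25.7583 0.04515647670929436 [ 1.1423  0.2704 -0.4072]
```

```bash
python3 - <<'E'
from h import *
np.set_printoptions(precision=4,suppress=True)
from workcell import ctrl,fingers,monitor,eyes
PK=np.array([.4394,-.3063])
p,q=tcp_for(np.r_[PK,.215],PYAW); ctrl.movel(p,q,rate=.25)
p,q=tcp_for(np.r_[PK,.085],PYAW); ctrl.movel(p,q,rate=.15)
st=monitor.read_state(); print(st["time"],st["opening"],st["tcp_pos"],p,st["wrist_force"])
for n in ("scene","top"):
    c=eyes.read_camera(n); np.savez(n+"8.npz",**{k:np.array(v) for k,v in c.items()})
s=load("scene8");t=load("top8")
def z(c,x0,y0,w,h,k): return cv2.resize(c["image"][y0:y0+h,x0:x0+w,::-1],None,fx=k,fy=k,interpolation=cv2.INTER_CUBIC)
cv2.imwrite("pics/tray1.png",np.hstack([z(s,265,245,90,100,6)]))
E
```

```text
29.725 0.044612846494900674 [ 0.4397 -0.3066  0.0668] [ 0.4394 -0.3063  0.066 ] [-0.1064  0.1916 -0.9505]
```

View pics/tray1.png

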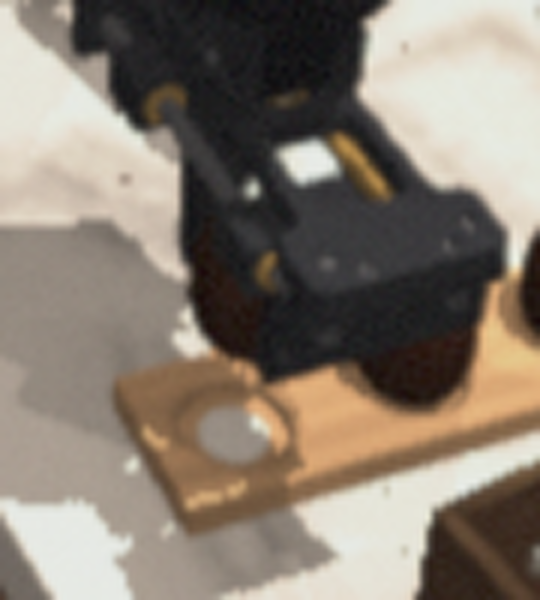

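```bash
python3 - <<'E'
from h import *
np.set_printoptions(precision=2,suppress=True)
s=load("scene8")
m=np.array([.4397,-.3066,.0807]); q=proj(s,m); d=np.linalg.norm(m-s["origin"]); print(q,400*.023/d, (q-[265,245]+.5)*6)
print("foot",proj(s,m-[0,0,.028]),"left limb pred",(q[0]-400*.023/d-265+.5)*6)
print("tip NA")
for r in range(280,300,3): print(r,s["image"][r,290:312,0])
# neighbours before/after
for n in ("scene0","scene8"):
    c=load(n); print(proj(c,[.5111,-.3149,.036]))
E
```

```text
[306.5  292.42] 10.641527711603814 [252.  287.5]
foot [305.47 302.13] left limb pred 188.15222184098081
tip NA
280 [203 206 207 208 190  79  30  25  28  31  33  31  37  38  37  36  32  35
  35  38  33  27]
283 [204 201 200 187 146  59  25  26  30  30  35  30  31  36  49  57  54  56
  50  42  40  40]
286 [213 208 202 196 168  70  27  30  39  35  36  32  31  32  28  39  47  49
  54  55  51  39]
289 [157 193 219 219 215 177 101  44  29  35  39  34  30  27  30  20  34  58
  99 120  90  47]
292 [146 143 143 142 144 136  96  38  35  32  42  34  42  43  38  32  33  44
  66  79  71  60]
295 [148 146 146 147 145 138 116  53  31  35  35  35  40  44  41  41  39  37
  35  22  26  30]
298 [146 143 146 145 158 195 213 130  54  33  32  37  38  36  31  38  36  36
  26  25  26  31]
[334.18 299.46]
[334.18 299.46]
```

The egg's left limb is at column 296.3 against 295.9 predicted, so the egg is where it should be over the pocket. I'll lower it in small, force-guarded steps.

```bash
python3 - <<'E'
from h import *
np.set_printoptions(precision=4,suppress=True)
from workcell import ctrl,fingers,monitor,eyes
PK=np.array([.4394,-.3063])
p,q=tcp_for(np.r_[PK,.047],PYAW); ctrl.movel(p,q,rate=.08); ctrl.pause(.2)
f0=np.mean([monitor.read_state()["wrist_force"] for _ in range(5)],0)
for zz in (.044,.042,.041,.040,.039,.0385,.038,.0375,.037,.0365):
    p,q=tcp_for(np.r_[PK,zz],PYAW); ctrl.movel(p,q,rate=.03)
    st=monitor.read_state(); df=st["wrist_force"]-f0; print(zz,round(st["time"],2),st["opening"],st["tcp_pos"],df)
    if df[2]>2.2: break
E
```

```text
0.044 30.9 0.04474837185009309 [ 0.4393 -0.3062  0.0249] [-0.5604  1.0026 -0.2579]
0.042 31.15 0.044885998372049804 [ 0.4394 -0.3063  0.0229] [ 0.084  -0.1363 -0.3664]
0.041 31.4 0.04493270933003385 [ 0.4394 -0.3063  0.0219] [-0.9652  0.0225 -0.7681]
0.04 31.65 0.04477710920368014 [ 0.4394 -0.3063  0.0209] [-1.3231 -0.2147 -0.8038]
0.039 31.9 0.04507856794242967 [ 0.4394 -0.3063  0.0199] [-0.7763  0.1953  0.6009]
0.0385 32.15 0.0449824030305069 [ 0.4394 -0.3063  0.0195] [-1.8966  0.9918 -0.9029]
0.038 32.4 0.04502643825106907 [ 0.4394 -0.3063  0.019 ] [-1.1964  0.4501  0.2048]
0.0375 32.65 0.04515165259538298 [ 0.4396 -0.3064  0.0188] [0.283  1.2962 4.674 ]
```

Contact came at TCP 18.8 mm (expected 19) with 4.7 N, so the foot is on the floor. I'll ease off, release and retreat.

```bash
python3 - <<'E'
from h import *
np.set_printoptions(precision=4,suppress=True)
from workcell import ctrl,fingers,monitor,eyes
PK=np.array([.4394,-.3063])
p,q=tcp_for(np.r_[PK,.038],PYAW); ctrl.movel(p,q,rate=.03)
fingers.ungrasp()
p,q=tcp_for(np.r_[PK,.17],PYAW); ctrl.movel(p,q,rate=.12)
ctrl.movel([.40,-.05,.2],q,rate=.25)
st=monitor.read_state(); print(st["time"],st["opening"],st["tcp_pos"],st["wrist_force"])
for n in ("scene","top"):
    c=eyes.read_camera(n); np.savez(n+"9.npz",**{k:np.array(v) for k,v in c.items()})
s=load("scene9");t=load("top9")
def z(c,x0,y0,w,h,k): return cv2.resize(c["image"][y0:y0+h,x0:x0+w,::-1],None,fx=k,fy=k,interpolation=cv2.INTER_CUBIC)
cv2.imwrite("pics/final.png",np.hstack([z(s,275,255,110,100,5),z(t,350,130,50,100,5)]))
m=load("top9")["image"].max(2)<75
for u,v in ((379,154),(377,180),(373,206)):
    r=np.zeros_like(m); r[v-14:v+14,u-14:u+14]=1
    n,l,stt,ce=cv2.connectedComponentsWithStats((m&r).astype(np.uint8)); i=1+stt[1:,4].argmax(); print("top",stt[i],ce[i],onz(t,*ce[i],.036))
im=s["image"].max(2)<75; r=np.zeros_like(im); r[270:325,285:385]=1
n,l,stt,ce=cv2.connectedComponentsWithStats((im&r).astype(np.uint8))
for i in range(1,n):
    if stt[i,4]>60: print("scene",stt[i],ce[i])
E
```

```text
36.125 0.08791949147313147 [ 0.4001 -0.0506  0.1998] [ 1.1905 -0.0528  0.7091]
top [371 146  18  18 234] [379.1026 154.3675] [ 0.5822 -0.3219  0.036 ]
top [369 172  18  17 237] [377.5738 180.    ] [ 0.5111 -0.3135  0.036 ]
top [368 198  18  17 237] [376.4726 205.616 ] [ 0.441  -0.3063  0.036 ]
scene [352 280  20  24 364] [361.3187 292.2253]
scene [324 288  20  25 378] [333.3915 300.3624]
scene [295 296  21  25 390] [304.9308 308.6103]
scene [356 311  29  14 207] [374.0242 319.5411]
```

View pics/final.png

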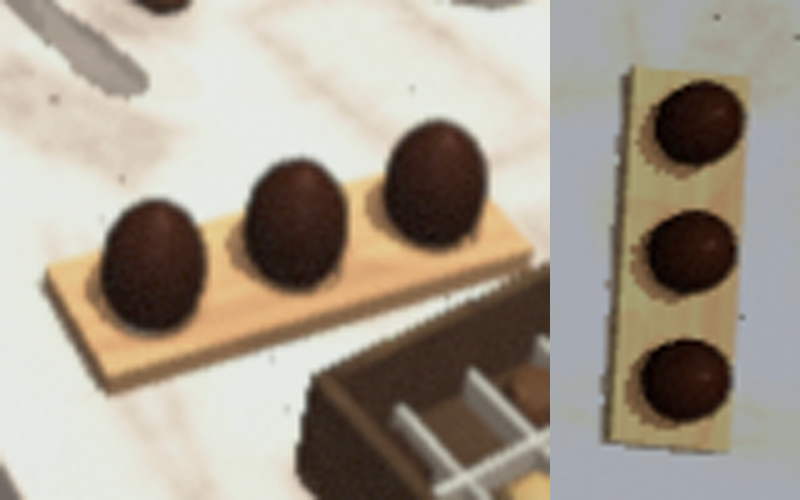

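All three eggs stand in a row: scene crop (153,265), (297,225), (436,185), and evenly spaced in the top crop. The neighbours' centroids haven't moved (0.1 px or less). I'm handing the job in.

```bash
python3 - <<'E'
from workcell import order,monitor
print(monitor.read_state()["time"]); print(order.close_job())
E
```

```text
36.225
the job is handed in; nothing more can be done
None
```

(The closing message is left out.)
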